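# Snap the cover onto the switch box

### The arm

A 6-joint arm with a two-finger parallel gripper is mounted at the origin on a cart in front of the work surface, level with it; the furniture and walls round the work are solid. World frame = base frame: x ahead of the robot, y to its left, z up, the work surface at z = 0. Lengths are in m, angles in rad, forces in N, time in s.
With the tool pointing down it reaches from about 0.425 to 0.95 m from the base axis. Payload 3.5 kg.
Tool frame: the origin (TCP) lies on the centre line of the jaws, within the pads' length; the fingertips stand 17 mm ahead of it and the grasp point (between the pads) lies 2 mm behind it; z points along the fingers, y is the line along which they close (so a half turn about z gives the same grasp; the last joint's range is limited). The gripper opens to 85 mm and grips with 20 to 120 N. Pads are 22 mm wide; open, the fingers measure 114 mm over their backs; the gripper's body (76 mm by 85 mm) begins 54 mm behind the grasp point. The pads swing forward as they close: fully open they stand 13 mm farther back than shut.
Start: joints at [-1.301, 0.286, 1.577, -0, 1.279, -0.15], TCP at [0.275, -0.616, 0.248] pointing down, gripper open.
Joint ranges: [-2.77, 2.77], [-0.9, 2.22], [0.21, 2.48], [-1.53, 4.67], [0.24, 2.81], [-2.84, 2.84]. Speed limits (rad/s): [2.79, 2.79, 3.14, 3.14, 3.14, 3.14].

### API

Orientations are given as a unit quaternion [x, y, z, w].
In Python, from plant import ctrl gives the robot as it stands. The module is installed in compiled form; this text tells all that it offers.
- The arm moves only by the tool drive_tool, never from a script. Its argument "moves" is a list of rows, each a list of 3 entries, a list of its own where there are three numbers: the turn, a rotation vector about the tool's x, y, z in rad, then the shift along the tool's x, y, z in m, then the finger opening in m, from 0 to 0.0854. A call has 1 to 5 rows; each row shifts and turns the commanded pose from where the row before left it, along the tool's axes as they then stand; what a row does not reach is not made up. A row lasts 1/8 s, in which the tool goes at most 62.5 mm and 10.7 degrees, less where a joint would pass 70% of its speed; a pose out of reach is approached as far as the arm can. A call with a gripper value outside its range is refused whole. The fingers move at their own pace and stop on an object; "grip_force" is the grip in N (left out, the last holds). Time passes only in rows, so rows that do not move let the fingers close. It gives the time, the measured TCP pose, the force, the opening and the grip force at its end, in the units of the state.
- ctrl.get_state(): the state, without advancing time (a new reading comes with each control period).
- ctrl.read_camera(name): name is "scene" or "top" or "wrist"; returns a dict with "image" (384x512x3 uint8, red, green, blue), "fx", "fy", "cx", "cy" (pixels), "dist" ([k1, k2, p1, p2, k3] as OpenCV has them; the pictures are not rectified), "R" (3x3) and "t" (3): a world point X has camera coordinates R X + t. Camera axes: x right, y down, z forward; pixel columns grow to the right and rows downward; lengths in m; the calibration is good to about 2 mm. A picture is of the moment at which its call begins. There is no depth.
- ctrl.sign_off(): hands the job in; it is judged then, once.
The state is a dict: "time": time; "qpos": joint angles; "dq": joint speeds; "joint_efforts": joint torques, N m; "eef_pos": TCP position; "tcp_rot": TCP orientation; "contact_force": force on the tool from outside, world axes, zero at the start; "wrist_torque": the same for the moment, N m; "opening": opening from 0.0 (shut) to 1.0 (fully open); "finger_force": force on a finger pad.
Only numpy, scipy, OpenCV 4.12 (cv2) and the standard library are available. Lean on these libraries where they do the work, as an engineer would, in place of code of your own. Each camera call takes 0.05 s, during which the arm holds its last target. There are 200 camera calls.

### The job

Put the loose blue cover on the open switch box and push it straight down, gently, until the hooks at both ends have clicked over it and it sits level and fully home, then let go. Do not lean on the box any harder than it takes: stop pressing as soon as the cover bottoms. Leave the other tools on the bench where they are.

Things in the scene. Friction and masses are not known exactly. Their poses are not given: they have to be found in the camera images.
- switch_box: Grey switch box screwed to the bench: base plate 100 x 176 x 20 mm, on it an open-topped plastic insert 76 x 122 mm. Origin: centre of the base plate's underside, on the bench; x across, y along its length, z up. Four corner guides (|x| 41 to 46 mm, |y| 40 to 58 mm) rise 18 mm above the insert's rim, bevelled inside from 10 mm up: a cover up to 3 mm off is led in. Contact forces on the box over 35 N in sum (down and sideways) spoil it.
- rim_nominal (a point): Point on the box's axis 50 mm above its origin: where the insert's rim, the seat of the cover, nominally lies. The insert is clamped by hand from 12 mm below to 12 mm above this, hooks and guides with it; that is not reported and must be felt, at a few mm/s. The push needed rises to 5 to 15 N over the hooks (well centred), then drops as they click, about 1.5 mm before the cover bottoms on the rim.
- cover: Blue steel cover plate, 78 mm (x) x 126 mm (y) x 8 mm, about 0.5 kg, with a black grip rib on top at its centre: 14 mm thick in x, 56 mm long in y, from 8 to 35 mm above the underside. Origin: centre of the underside, z up; it lies rib up on the bench. It fits either way round, its y along the box's y. Pinch the rib from above across its thickness, fingertips close to the plate.
- hook_left (a joint): Black snap hook at the box's +y end: 24 mm wide in x, stem's inner face at y = 64.5 mm. Above the rim: catch underside 9.5 mm; the catch reaches in to y = 60 mm at 11 mm, a bevel slopes from there out to y = 68.5 mm at the tip, 27 mm up. The cover meets it with its underside about 17 mm above the rim. Value: 0 at rest, grows (rad) bent outward; about 0.1 lets the cover by, then it springs back to 0.
- hook_right (a joint): The same hook at the box's -y end (mirrored), growing as it is bent outward too; spring 1.2 N m/rad about a pivot 20 mm below the rim. A cover that only lies on top of the hooks bends them a little.
- tin: Open tin with a blue band, 74 mm across, 88 mm tall, standing; origin at the centre of its underside. Bystander.
- pliers: Pliers with red handles, 55 x 165 x 12 mm, lying flat. Bystander.
- spanner: Bright steel open-ended spanner, 42 x 197 x 8 mm, lying flat. Bystander.
- steel_block: Dark steel packing block 50 x 50 x 38 mm. Bystander.
- mug: White enamel mug, 81 x 110 x 77 mm with its handle. Bystander.
- hammer_cross: Hammer with a wooden handle, 106 x 276 x 40 mm, lying flat. Bystander.

How it is judged:
By the outcome, as a careful person would: the job done as asked, in the order asked, and still so for the second after the job is handed in, with the robot touching nothing.
It also fails if it takes over 64 s, if anything falls off the work surface, if the arm or the gripper's body presses on something with over 40 N, if the wrist force passes 120 N, or if a joint passes its speed limit or range.

## Working session

There is one attempt and no reset: what is moved stays moved. The work goes in short steps, Python scripts to look and compute and a tool call to move; the robot and the scene stay as the last step left them, time stands still between calls to the robot, and variables do not carry over. Pictures are saved under pics/ and viewed, at most 10 in all, crops included, and the job is handed in when it is done.

Besides the shell and the picture viewer there is one more tool, called after ">>>" as name(argument=value, ...), one argument or row to a line, values as JSON. drive_tool: Moves the arm, as the interface text tells. Its arguments: {"type":"object","properties":{"moves":{"type":"array","items":{"type":"array"}},"grip_force":{"type":"number"}},"required":["moves"]}

```bash
mkdir -p pics
cat > h.py <<'E'
import numpy as np, cv2
from plant import ctrl
def cam(n):
    c=ctrl.read_camera(n); c['K']=np.array([[c['fx'],0,c['cx']],[0,c['fy'],c['cy']],[0,0,1.]]); c['R']=np.array(c['R']);c['t']=np.array(c['t']); c['d']=np.array(c['dist'],float)
    return c
def save(c,f): cv2.imwrite('pics/'+f,c['image'][:,:,::-1])
def ray(c,px,z):
    u=cv2.undistortPoints(np.array(px,float).reshape(-1,1,2),c['K'],c['d'])[:,0]
    d=np.c_[u,np.ones(len(u))]@c['R']; o=-c['R'].T@c['t']
    return o+d*((z-o[2])/d[:,2])[:,None]
def proj(c,X):
    return cv2.projectPoints(np.array(X,float).reshape(-1,1,3),cv2.Rodrigues(c['R'])[0],c['t'],c['K'],c['d'])[0][:,0]
E
python3 - <<'E'
from h import *
a=cam('top');b=cam('scene')
for c,n in((a,'top'),(b,'scene')):
    np.savez('pics/'+n,**{k:v for k,v in c.items()}); print(n,-c['R'].T@c['t'])
im=np.hstack([a['image'],b['image']]); save(a,'top0.png');save(b,'scene0.png')
print(ctrl.get_state())
E
```

```text
top [ 0.29856084 -0.0266024   1.3930793 ]
scene [-0.42456379  0.60100172  0.82669387]
{'time': 0.1, 'qpos': array([-1.30103263e+00,  2.87127776e-01,  1.57808639e+00, -5.04184154e-06,
        1.27857041e+00, -1.50018789e-01]), 'dq': array([-0.00071411, -0.00206996, -0.0022912 ,  0.00020192, -0.00062405,
       -0.00033164]), 'joint_efforts': array([ 6.04363759e-04, -4.07297301e+01, -2.93700242e+01, -1.62175133e-04,
        3.42940002e-03, -9.96042395e-07]), 'eef_pos': array([ 0.27496405, -0.61582935,  0.24702144]), 'tcp_rot': array([ 9.78052841e-01,  2.08354121e-01, -6.79875035e-05, -1.09385114e-03]), 'contact_force': array([-1.03798696,  0.29807252,  0.36463031]), 'wrist_torque': array([-0.01762369, -0.04154976, -0.02767318]), 'finger_force': 0.0, 'opening': 1.001008529068176}
```

View pics/top0.png

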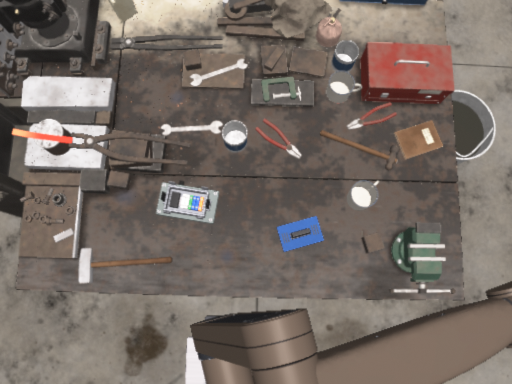

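View pics/scene0.png

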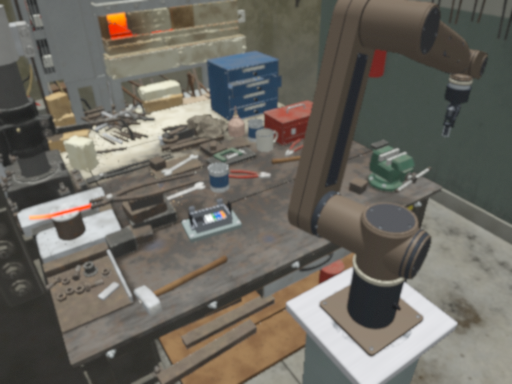

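The top view shows the blue cover at about (300,233) with its rib, and the grey box at about (187,202). The tin is at (234,135). The scene view shows the box at (211,219), with the cover hidden behind the arm.

Run:
```python
from h import *
c=dict(np.load('pics/top.npz'))
im=c['image'];hsv=cv2.cvtColor(im,cv2.COLOR_RGB2HSV)
def big(m,x0,x1,y0,y1):
    k=np.zeros_like(m);k[y0:y1,x0:x1]=m[y0:y1,x0:x1]
    cs=cv2.findContours(k,0,2)[0];return max(cs,key=cv2.contourArea)
def rect(P):
    r=cv2.minAreaRect((P[:,:2]*1000).astype(np.float32));print('ctr',r[0],'size',r[1],'ang',r[2])
    b=cv2.boxPoints(r);e=[b[1]-b[0],b[2]-b[1]];l=max(e,key=np.linalg.norm);print('long axis deg',np.degrees(np.arctan2(l[1],l[0])))
m=cv2.inRange(hsv,(100,140,60),(125,255,255)); q=big(m,260,340,205,265); rect(ray(c,q[:,0],0.008))
m=cv2.inRange(hsv,(0,0,0),(180,255,70)); q=big(m,288,313,225,241);print(cv2.contourArea(q)); rect(ray(c,q[:,0],0.035))
m=cv2.inRange(hsv,(0,0,110),(180,60,255)); q=big(m,145,230,170,235);q=cv2.convexHull(q); rect(ray(c,q[:,0],0.02))
save({'image':cv2.resize(im[165:270,140:340],None,fx=4,fy=4,interpolation=2)},'crop.png')
```

```text
ctr (459.7314147949219, -169.6162109375) size (76.07845306396484, 124.15980529785156) ang 17.01064682006836
long axis deg -72.98935
0.5
ctr (449.197998046875, -143.32766723632812) size (10.486773490905762, 2.648729085922241) ang 27.160497665405273
long axis deg 27.160553
ctr (555.1668701171875, 170.84637451171875) size (180.84820556640625, 121.22087860107422) ang 81.94239807128906
long axis deg 81.94239
```

View pics/crop.png

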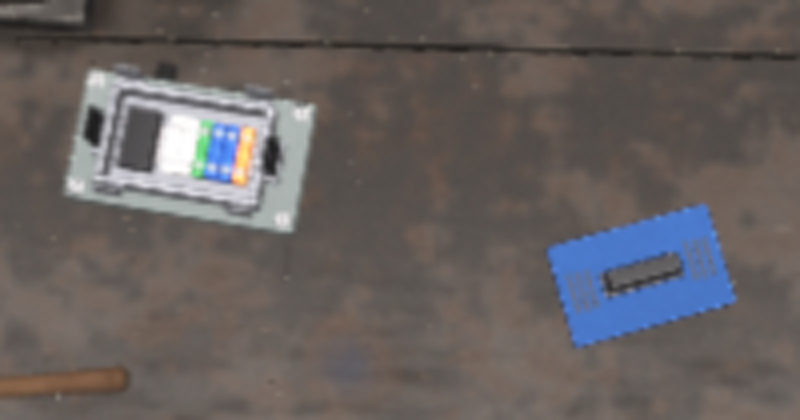

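Cover: centre (0.460, -0.170), yaw 17°, measured 76 x 124 mm against 78 x 126 nominal. Box: about (0.555, 0.171), yaw about -8°. Next I'll move above the cover.

```bash
cat >> h.py <<'E'
from scipy.spatial.transform import Rotation as Ro
def toolR(yawy):  # tool down, tool y at world angle yawy (deg)
    a=np.radians(yawy); y=np.array([np.cos(a),np.sin(a),0]); z=np.array([0,0,-1.]); return np.c_[np.cross(y,z),y,z]
def plan(P,yaw,n):
    s=ctrl.get_state(); R0=Ro.from_quat(s['tcp_rot']); R1=Ro.from_matrix(toolR(yaw)); rv=(R0.inv()*R1).as_rotvec()/n
    d=(np.array(P)-s['eef_pos'])/n; R=R0
    print('at',s['eef_pos'].round(4),'t',round(s['time'],2),'F',s['contact_force'].round(2),'rv',rv.round(4))
    for i in range(n):
        print([rv.round(4).tolist(),R.inv().apply(d).round(4).tolist()]); R=R*Ro.from_rotvec(rv)
E
python3 -c "
from h import *
plan([.46,-.17,.22],17,10)"
```

```text
at [ 0.275  -0.6158  0.247 ] t 0.1 F [-1.04  0.3   0.36] rv [-0.0002 -0.0002 -0.1448]
[[-0.0002, -0.0002, -0.1448], [0.0351, -0.0332, 0.0028]]
[[-0.0002, -0.0002, -0.1448], [0.0395, -0.0278, 0.0028]]
[[-0.0002, -0.0002, -0.1448], [0.0431, -0.0218, 0.0028]]
[[-0.0002, -0.0002, -0.1448], [0.0458, -0.0153, 0.0028]]
[[-0.0002, -0.0002, -0.1448], [0.0475, -0.0086, 0.0027]]
[[-0.0002, -0.0002, -0.1448], [0.0482, -0.0016, 0.0027]]
[[-0.0002, -0.0002, -0.1448], [0.048, 0.0054, 0.0027]]
[[-0.0002, -0.0002, -0.1448], [0.0467, 0.0122, 0.0027]]
[[-0.0002, -0.0002, -0.1448], [0.0444, 0.0188, 0.0027]]
[[-0.0002, -0.0002, -0.1448], [0.0413, 0.025, 0.0027]]
```

>>> drive_tool(
  moves=[
    [[0,0,-0.145],[0.035,-0.033,0.003],0.085],
    [[0,0,-0.145],[0.04,-0.028,0.003],0.085],
    [[0,0,-0.145],[0.043,-0.022,0.003],0.085],
    [[0,0,-0.145],[0.046,-0.015,0.003],0.085],
    [[0,0,-0.145],[0.048,-0.009,0.003],0.085],
  ],
)

```text
time: 0.72
eef_pos: [0.3682, -0.3907, 0.2327]
tcp_rot: [0.839, 0.544, 0.0, -0.0]
contact_force: [-0.2, 1.0, -0.2]
opening: 0.996
finger_force: 0.0
```

>>> drive_tool(
  moves=[
    [[0,0,-0.145],[0.048,-0.002,0.003],0.085],
    [[0,0,-0.145],[0.048,0.005,0.003],0.085],
    [[0,0,-0.145],[0.047,0.012,0.003],0.085],
    [[0,0,-0.145],[0.044,0.019,0.003],0.085],
    [[0,0,-0.145],[0.041,0.025,0.003],0.085],
  ],
)

```text
time: 1.35
eef_pos: [0.4595, -0.168, 0.2179]
tcp_rot: [0.592, 0.806, 0.0, -0.0]
contact_force: [0.6, -0.0, -0.4]
opening: 0.997
finger_force: 0.0
```

>>> drive_tool(
  moves=[
    [[0,0,0],[0,0,0],0.04],
    [[0,0,0],[0,0,0],0.04],
  ],
)

```text
time: 1.6
eef_pos: [0.4592, -0.1698, 0.2181]
tcp_rot: [0.594, 0.804, -0.0, -0.0]
contact_force: [-0.3, -0.2, 0.9]
opening: 0.596
finger_force: 0.0
```

Run:
```python
from h import *
c=cam('wrist');save(c,'w1.png');np.savez('pics/w1',**c)
im=c['image'];hsv=cv2.cvtColor(im,cv2.COLOR_RGB2HSV)
m=cv2.inRange(hsv,(100,140,60),(125,255,255));q=max(cv2.findContours(m,0,2)[0],key=cv2.contourArea)
P=ray(c,q[:,0],.008);r=cv2.minAreaRect((P[:,:2]*1000).astype(np.float32));print(r,cv2.boundingRect(q))
plan([.46,-.17,.22],17,1); print(-c['R'].T@c['t'],c['R'])
```

```text
((462.1070861816406, -167.98446655273438), (76.63709259033203, 124.4661636352539), 16.877643585205078) (219, 110, 76, 116)
at [ 0.4591 -0.1703  0.2182] t 1.65 F [-0.12 -0.68  1.21] rv [-0.0004  0.0001  0.001 ]
[[-0.0004, 0.0001, 0.001], [0.0, 0.0009, -0.0018]]
[ 0.43980937 -0.10596624  0.34435393] [[ 9.55606754e-01  2.94644836e-01 -3.90963750e-04]
 [ 2.84317526e-01 -9.21762860e-01  2.63660337e-01]
 [ 7.73257808e-02 -2.52066756e-01 -9.64615506e-01]]
```

View pics/w1.png

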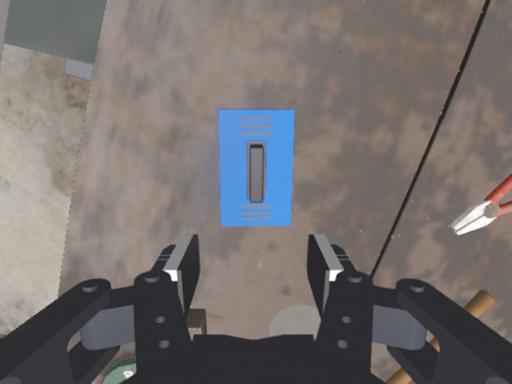

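The wrist view shows the cover centred at about (257,168) and aligned with the jaws, with the rib midway between the fingers. I'll descend and grip.

```bash
python3 -c "
from h import *
plan([.4615,-.1685,.03],17,1)"
```

```text
at [ 0.4591 -0.1703  0.2182] t 1.65 F [-0.12 -0.68  1.21] rv [-0.0004  0.0001  0.001 ]
[[-0.0004, 0.0001, 0.001], [0.001, 0.0028, 0.1882]]
```

>>> drive_tool(
  moves=[
    [[0,0,0],[0.001,0.003,0.045],0.04],
    [[0,0,0],[0,0,0.045],0.04],
    [[0,0,0],[0,0,0.045],0.04],
    [[0,0,0],[0,0,0.03],0.04],
    [[0,0,0],[0,0,0.015],0.04],
  ],
)

```text
time: 2.28
eef_pos: [0.4607, -0.1685, 0.0365]
tcp_rot: [0.595, 0.804, -0.0, -0.001]
contact_force: [0.7, 0.6, -0.4]
opening: 0.465
finger_force: 0.0
```

>>> drive_tool(
  moves=[
    [[0,0,0],[0,0,0.008],0.04],
    [[0,0,0],[0,0,0],0.0],
    [[0,0,0],[0,0,0],0.0],
    [[0,0,0],[0,0,0],0.0],
    [[0,0,0],[0,0,0],0.0],
  ],
  grip_force=80,
)

```text
time: 2.9
eef_pos: [0.4629, -0.1685, 0.0316]
tcp_rot: [0.594, 0.805, 0.0, 0.001]
contact_force: [-0.8, -1.0, 3.6]
opening: 0.147
finger_force: 80.5
```

>>> drive_tool(
  moves=[
    [[0,0,0],[0,0,-0.04],0.0],
    [[0,0,0],[0,0,-0.05],0.0],
    [[0,0,0],[0,0,-0.05],0.0],
    [[0,0,0],[0,0,-0.05],0.0],
    [[0,0,0],[0,0,-0.03],0.0],
  ],
)

```text
time: 3.52
eef_pos: [0.462, -0.1676, 0.2523]
tcp_rot: [0.594, 0.805, 0.0, 0.001]
contact_force: [0.1, -0.8, -4.1]
opening: 0.143
finger_force: 79.6
```

```bash
python3 -c "
from h import *
plan([.541,.072,.25],-8,5)"
```

```text
at [ 0.462  -0.1676  0.2523] t 3.52 F [ 0.14 -0.76 -4.07] rv [0.0003 0.0002 0.0878]
[[0.0003, 0.0002, 0.0878], [0.0411, 0.0292, 0.0004]]
[[0.0003, 0.0002, 0.0878], [0.0435, 0.0255, 0.0004]]
[[0.0003, 0.0002, 0.0878], [0.0456, 0.0216, 0.0004]]
[[0.0003, 0.0002, 0.0878], [0.0473, 0.0175, 0.0004]]
[[0.0003, 0.0002, 0.0878], [0.0487, 0.0133, 0.0004]]
```

>>> drive_tool(
  moves=[
    [[0,0,0.088],[0.041,0.029,0],0.0],
    [[0,0,0.088],[0.043,0.026,0],0.0],
    [[0,0,0.088],[0.046,0.022,0],0.0],
    [[0,0,0.088],[0.047,0.018,0],0.0],
    [[0,0,0.088],[0.049,0.013,0],0.0],
  ],
)

```text
time: 4.15
eef_pos: [0.5413, 0.0734, 0.2487]
tcp_rot: [0.756, 0.655, -0.001, -0.001]
contact_force: [0.4, -0.8, -3.7]
opening: 0.145
finger_force: 79.5
```

>>> drive_tool(
  moves=[
    [[0,0,0],[0,0,0],0.0],
    [[0,0,0],[0,0,0],0.0],
  ],
)

```text
time: 4.4
eef_pos: [0.5412, 0.0718, 0.2489]
tcp_rot: [0.755, 0.656, -0.001, -0.001]
contact_force: [-0.5, 0.5, -3.3]
opening: 0.144
finger_force: 79.5
```

Run:
```python
from h import *
c=cam('wrist');save(c,'w2.png');s=ctrl.get_state();np.savez('pics/w2',eef=s['eef_pos'],q=s['tcp_rot'],**c)
save({'image':cv2.resize(c['image'],(800,600),interpolation=2)},'w2b.png')
plan([.541,.072,.25],-8,1)
```

```text
at [0.5413 0.0712 0.2492] t 4.45 F [-0.3  -1.16 -3.43] rv [-0.0023  0.0006 -0.0013]
[[-0.0023, 0.0006, -0.0013], [0.0008, -0.0004, -0.0008]]
```

View pics/w2b.png

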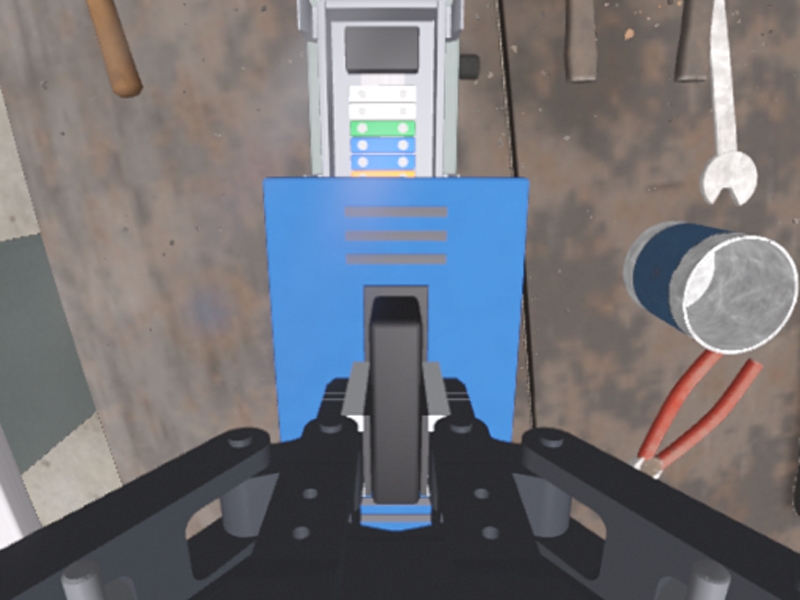

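The box lies behind the cover at the top centre, and its far end is out of frame. I'll step sideways along +tool y, so the whole box shows to the left of the cover.

>>> drive_tool(
  moves=[
    [[0,0,0],[0.02,0.04,-0.01],0.0],
    [[0,0,0],[0.02,0.04,-0.01],0.0],
    [[0,0,0],[0.02,0.04,0],0.0],
    [[0,0,0],[0.04,0.03,0],0.0],
    [[0,0,0],[0,0,0],0.0],
  ],
)

```text
time: 5.08
eef_pos: [0.7058, 0.1497, 0.2679]
tcp_rot: [0.755, 0.656, -0.001, -0.001]
contact_force: [-0.4, -0.8, -2.9]
opening: 0.144
finger_force: 79.6
```

>>> drive_tool(
  moves=[
    [[0,0,0],[0,0,0],0.0],
    [[0,0,0],[0,0,0],0.0],
  ],
)

```text
time: 5.32
eef_pos: [0.7041, 0.1481, 0.2706]
tcp_rot: [0.756, 0.655, -0.0, 0.0]
contact_force: [0.3, -0.1, -3.1]
opening: 0.143
finger_force: 79.6
```

Run:
```python
from h import *
c=cam('wrist');s=ctrl.get_state();np.savez('pics/w3',eef=s['eef_pos'],q=s['tcp_rot'],**c)
save({'image':cv2.resize(c['image'],(800,600),interpolation=2)},'w3b.png')
plan([.7035,.15,.27],-8,1)
```

```text
at [0.7042 0.1483 0.2709] t 5.38 F [ 0.51  0.56 -3.68] rv [ 0.0003  0.0001 -0.0027]
[[0.0003, 0.0001, -0.0027], [0.0016, -0.0009, 0.0009]]
```

View pics/w3b.png

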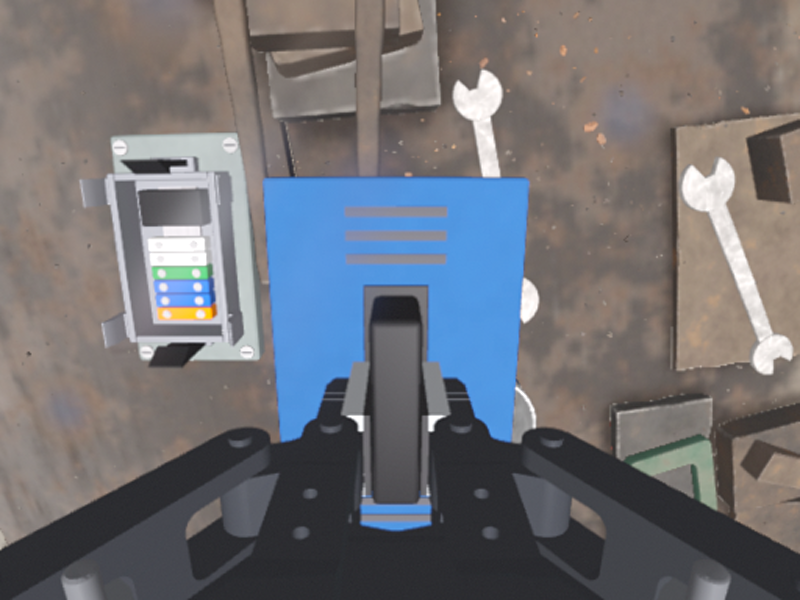

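The whole box is in view. The plate corners are near (111,136), (237,132), (260,358) and (141,360), and the four screws are near (119,147), (229,145), (247,352) and (146,352), in the 800-wide picture. The cover's far edge runs from (264,179) to (528,179).

Run:
```python
from h import *
c=dict(np.load('pics/w3.npz'));s=512/800
def yaw(v): return np.degrees(np.arctan2(v[1],v[0]))
g=cv2.cvtColor(c['image'],cv2.COLOR_RGB2GRAY)
scr=np.array([(119,147),(229,145),(247,352),(146,352)])*s
P=ray(c,scr,.021);print('screws',P.round(4).tolist(),'mean',P.mean(0).round(4))
print('sides',[round(float(np.linalg.norm(P[i]-P[i-1])),4) for i in range(4)],'yaws R,L',yaw(P[1]-P[2])-90,yaw(P[0]-P[3])-90)
hsv=cv2.cvtColor(c['image'],cv2.COLOR_RGB2HSV)
for p in [(235,200),(119,165),(245,300)]: x,y=int(p[0]*s),int(p[1]*s);print(hsv[y,x],end=' ')
# plate mask
m=cv2.inRange(hsv,(40,8,90),(100,70,220));k=np.zeros_like(m);k[75:240,60:172]=m[75:240,60:172]
q=cv2.convexHull(max(cv2.findContours(k,0,2)[0],key=cv2.contourArea));P=ray(c,q[:,0],.02)
r=cv2.minAreaRect((P[:,:2]*1000).astype(np.float32));print('\nplate',r)
# cover in hand
m=cv2.inRange(hsv,(100,140,60),(125,255,255));m[:,:165]=0
n,l,st,ce=cv2.connectedComponentsWithStats(m);i=1+st[1:,4].argmax();y,x=np.nonzero(l==i)
zt=c['eef'][2]-.0316+.008
left=np.array([(x[y==v].min(),v) for v in range(125,250,5)]);right=np.array([(x[y==v].max()+1,v) for v in range(125,250,5)]);top=np.array([(v,y[x==v].min()) for v in range(180,330,5)])
T=Ro.from_quat(c['q']).inv()
for n,e in(('left',left),('right',right),('top',top)):
    Q=T.apply(ray(c,e,zt)-c['eef']);
    a=1 if n!='top' else 0; f=np.polyfit(Q[:,1-a],Q[:,a],1); print(n,'tool',Q.mean(0).round(4),'slope deg',np.degrees(np.arctan(f[0])).round(2),'at0',f[1].round(4))
```

```text
screws [[0.5157, 0.2582, 0.021], [0.5971, 0.2463, 0.021], [0.576, 0.0888, 0.021], [0.4936, 0.1001, 0.021]] mean [0.5456 0.1734 0.021 ]
sides [0.1596, 0.0823, 0.1589, 0.0832] yaws R,L -7.624563441933475 -7.941492867428053
[ 97  11 201] [ 86  10 202] [ 90   9 203] 
plate ((551.448486328125, 174.3770294189453), (180.02891540527344, 97.09334564208984), 86.7461929321289)
left tool [ 0.0296 -0.0381  0.0236] slope deg -0.12 at0 -0.0381
right tool [0.0296 0.039  0.0236] slope deg 0.1 at0 0.0389
top tool [ 0.0633 -0.      0.0236] slope deg 0.09 at0 0.0633
```

Run:
```python
from h import *
c=dict(np.load('pics/top.npz'))
P=ray(c,np.array([(97,77),(302,113),(283,219),(76,187)])/4+[140,165]-.4,.021);print(P.round(4).tolist(),P.mean(0))
c=dict(np.load('pics/w3.npz'));g=c['image'][75:240,60:172]
gray=cv2.cvtColor(g,cv2.COLOR_RGB2GRAY)
# screws: bright centroids near guesses
C=[]
for u,v in np.array([(119,147),(229,145),(247,352),(146,352)])*.64:
    x,y=int(round(u)),int(round(v));w=cv2.cvtColor(c['image'],cv2.COLOR_RGB2GRAY)[y-6:y+7,x-6:x+7].astype(float);w=np.clip(w-222,0,None)
    yy,xx=np.mgrid[y-6:y+7,x-6:x+7];C.append(((w*xx).sum()/w.sum(),(w*yy).sum()/w.sum()));print((u,v),np.round(C[-1],1),(w>0).sum())
P=ray(c,C,.021);print(P.round(4).tolist(),P.mean(0))
plan([.5456,.1734,.16],-7.8,5)
```

```text
[[0.5987, 0.2445, 0.021], [0.5747, 0.0879, 0.021], [0.4937, 0.099, 0.021], [0.514, 0.2553, 0.021]] [0.54528936 0.17167037 0.021     ]
(np.float64(76.16), np.float64(94.08)) [76.2 94.3] 55
(np.float64(146.56), np.float64(92.8)) [146.5  92.1] 44
(np.float64(158.08), np.float64(225.28)) [157.6 224.9] 38
(np.float64(93.44), np.float64(225.28)) [ 93.5 224.6] 34
[[0.5157, 0.258, 0.021], [0.5972, 0.2471, 0.021], [0.5756, 0.0894, 0.021], [0.4939, 0.1009, 0.021]] [0.54558396 0.17384054 0.021     ]
at [0.7042 0.1483 0.2709] t 5.38 F [ 0.51  0.56 -3.68] rv [ 0.0001  0.     -0.0012]
[[0.0001, 0.0, -0.0012], [0.0005, -0.0321, 0.0222]]
[[0.0001, 0.0, -0.0012], [0.0005, -0.0321, 0.0222]]
[[0.0001, 0.0, -0.0012], [0.0006, -0.0321, 0.0222]]
[[0.0001, 0.0, -0.0012], [0.0006, -0.0321, 0.0222]]
[[0.0001, 0.0, -0.0012], [0.0006, -0.0321, 0.0222]]
```

The two views agree on the box at (0.5455, 0.173) and yaw -7.8°. The cover sits centred in the grip. Next I'll go above the box.

>>> drive_tool(
  moves=[
    [[0,0,-0.001],[0.001,-0.04,0.018],0.0],
    [[0,0,-0.001],[0.001,-0.04,0.018],0.0],
    [[0,0,-0.001],[0.001,-0.04,0.018],0.0],
    [[0,0,-0.001],[0,-0.03,0.018],0.0],
    [[0,0,-0.001],[0,-0.01,0.018],0.0],
  ],
)

```text
time: 6.0
eef_pos: [0.5451, 0.1746, 0.1804]
tcp_rot: [0.753, 0.658, 0.0, 0.0]
contact_force: [1.3, 0.6, -2.1]
opening: 0.141
finger_force: 79.8
```

>>> drive_tool(
  moves=[
    [[0,0,0],[0,0,0],0.0],
    [[0,0,0],[0,0,0],0.0],
  ],
)

```text
time: 6.25
eef_pos: [0.5483, 0.1744, 0.1815]
tcp_rot: [0.754, 0.657, 0.001, 0.001]
contact_force: [-0.3, -0.1, -2.0]
opening: 0.146
finger_force: 79.7
```

Run:
```python
from h import *
plan([.5455,.173,.12],-7.8,1)
c=cam('wrist');s=cam('scene')
save({'image':np.vstack([cv2.resize(c['image'][100:384],None,fx=1.1,fy=1.1),cv2.resize(s['image'][180:250,150:280],(563,280),interpolation=2)])},'w4.png')
```

```text
at [0.5483 0.1744 0.1815] t 6.25 F [-0.34 -0.06 -1.98] rv [ 0.0028 -0.0006 -0.0005]
[[0.0028, -0.0006, -0.0005], [-0.0018, -0.0027, 0.0615]]
```

View pics/w4.png

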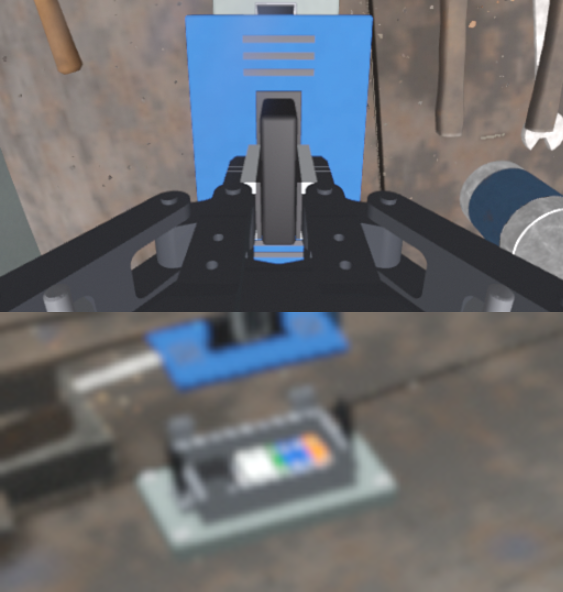

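The cover hangs over the box with its far end and the box's far end aligned; the scene view agrees. I'll go down to just above the highest possible contact height.

>>> drive_tool(
  moves=[
    [[0,0,0],[-0.002,-0.002,0.02],0.0],
    [[0,0,0],[0,0,0.02],0.0],
    [[0,0,0],[0,0,0.01],0.0],
    [[0,0,0],[0,0,0],0.0],
    [[0,0,0],[0,0,0],0.0],
  ],
)

```text
time: 6.98
eef_pos: [0.545, 0.1731, 0.131]
tcp_rot: [0.754, 0.657, 0.001, 0.0]
contact_force: [-0.1, 0.1, -3.9]
opening: 0.142
finger_force: 79.8
```

Run:
```python
from h import *
p=[]
for i in range(6):
    c=cam('wrist'); s=ctrl.get_state(); p.append(np.r_[s['eef_pos'],s['contact_force'],Ro.from_quat(s['tcp_rot']).as_rotvec(),s['wrist_torque']])
print(np.round(p,4)[:,:6]);m=np.mean(p,0);print(m.round(4))
T=Ro.from_rotvec(m[6:9]);print('tool err',T.inv().apply(np.array([.5455,.173,m[2]])-m[:3]).round(4), (T.inv()*Ro.from_matrix(toolR(-7.8))).as_rotvec().round(4))
```

```text
[[ 0.5452  0.1731  0.1312 -0.4912  0.8542 -3.2857]
 [ 0.5451  0.1731  0.1313 -0.317  -0.1331 -3.7125]
 [ 0.545   0.1731  0.1313 -0.0232  0.2111 -3.8855]
 [ 0.5449  0.1731  0.1312 -0.2342 -0.089  -3.2655]
 [ 0.5448  0.1731  0.131   0.1482 -0.8222 -3.529 ]
 [ 0.5447  0.173   0.1309  0.0541 -0.8404 -3.872 ]]
[ 5.4490e-01  1.7310e-01  1.3120e-01 -1.4390e-01 -1.3660e-01 -3.5917e+00
  2.3666e+00  2.0649e+00  2.0000e-03 -1.5900e-02 -4.0000e-04 -3.2000e-03]
tool err [-0.      0.0006  0.    ] [ 0.0015 -0.0004  0.0002]
```

>>> drive_tool(
  moves=[
    [[0,0,0],[0,0.0005,0.004],0.0],
    [[0,0,0],[0,0,0.004],0.0],
    [[0,0,0],[0,0,0.002],0.0],
    [[0,0,0],[0,0,0.001],0.0],
    [[0,0,0],[0,0,0.001],0.0],
  ],
)

```text
time: 7.9
eef_pos: [0.545, 0.1729, 0.1183]
tcp_rot: [0.754, 0.657, 0.0, 0.0]
contact_force: [-0.0, 0.4, -3.3]
opening: 0.145
finger_force: 79.8
```

>>> drive_tool(
  moves=[
    [[0,0,0],[0,0,0.0008],0.0],
    [[0,0,0],[0,0,0.0008],0.0],
    [[0,0,0],[0,0,0.0008],0.0],
    [[0,0,0],[0,0,0.0008],0.0],
    [[0,0,0],[0,0,0.0008],0.0],
  ],
)

```text
time: 8.52
eef_pos: [0.5449, 0.1729, 0.1143]
tcp_rot: [0.754, 0.657, 0.0, -0.0]
contact_force: [0.3, -0.1, -3.5]
opening: 0.141
finger_force: 79.8
```

>>> drive_tool(
  moves=[
    [[0,0,0],[0,0,0.0008],0.0],
    [[0,0,0],[0,0,0.0008],0.0],
    [[0,0,0],[0,0,0.0008],0.0],
    [[0,0,0],[0,0,0.0008],0.0],
    [[0,0,0],[0,0,0.0008],0.0],
  ],
)

```text
time: 9.15
eef_pos: [0.5449, 0.1729, 0.1103]
tcp_rot: [0.754, 0.657, -0.0, -0.0]
contact_force: [-0.2, 0.7, -3.8]
opening: 0.14
finger_force: 79.8
```

>>> drive_tool(
  moves=[
    [[0,0,0],[0,0,0.0008],0.0],
    [[0,0,0],[0,0,0.0008],0.0],
    [[0,0,0],[0,0,0.0008],0.0],
    [[0,0,0],[0,0,0.0008],0.0],
    [[0,0,0],[0,0,0.0008],0.0],
  ],
)

```text
time: 9.78
eef_pos: [0.5449, 0.173, 0.1063]
tcp_rot: [0.754, 0.657, 0.0, -0.0]
contact_force: [-0.1, 0.6, -3.1]
opening: 0.14
finger_force: 79.8
```

>>> drive_tool(
  moves=[
    [[0,0,0],[0,0,0.0008],0.0],
    [[0,0,0],[0,0,0.0008],0.0],
    [[0,0,0],[0,0,0.0008],0.0],
    [[0,0,0],[0,0,0.0008],0.0],
    [[0,0,0],[0,0,0.0008],0.0],
  ],
)

```text
time: 10.4
eef_pos: [0.5449, 0.1729, 0.1023]
tcp_rot: [0.754, 0.657, 0.0, 0.0]
contact_force: [-0.9, 0.6, -2.9]
opening: 0.142
finger_force: 79.8
```

>>> drive_tool(
  moves=[
    [[0,0,0],[0,0,0.0008],0.0],
    [[0,0,0],[0,0,0.0008],0.0],
    [[0,0,0],[0,0,0.0008],0.0],
    [[0,0,0],[0,0,0.0008],0.0],
    [[0,0,0],[0,0,0.0008],0.0],
  ],
)

```text
time: 11.02
eef_pos: [0.545, 0.173, 0.0984]
tcp_rot: [0.754, 0.657, 0.0, 0.0]
contact_force: [-0.0, 0.0, -2.8]
opening: 0.144
finger_force: 79.9
```

>>> drive_tool(
  moves=[
    [[0,0,0],[0,0,0.0006],0.0],
    [[0,0,0],[0,0,0.0006],0.0],
    [[0,0,0],[0,0,0.0006],0.0],
    [[0,0,0],[0,0,0.0006],0.0],
    [[0,0,0],[0,0,0.0006],0.0],
  ],
)

```text
time: 11.65
eef_pos: [0.5454, 0.173, 0.0959]
tcp_rot: [0.754, 0.657, 0.0, 0.0]
contact_force: [-1.2, 0.5, 0.3]
opening: 0.146
finger_force: 80.4
```

>>> drive_tool(
  moves=[
    [[0,0,0],[0,0,0.0006],0.0],
    [[0,0,0],[0,0,0.0006],0.0],
    [[0,0,0],[0,0,0.0006],0.0],
    [[0,0,0],[0,0,0.0006],0.0],
    [[0,0,0],[0,0,0.0006],0.0],
  ],
)

```text
time: 12.28
eef_pos: [0.5454, 0.173, 0.0925]
tcp_rot: [0.754, 0.657, 0.001, 0.0]
contact_force: [1.2, 0.8, -2.6]
opening: 0.143
finger_force: 80.0
```

>>> drive_tool(
  moves=[
    [[0,0,0],[0,0,0.0006],0.0],
    [[0,0,0],[0,0,0.0006],0.0],
    [[0,0,0],[0,0,0.0006],0.0],
    [[0,0,0],[0,0,0.0006],0.0],
    [[0,0,0],[0,0,0.0006],0.0],
  ],
)

```text
time: 12.9
eef_pos: [0.5445, 0.173, 0.089]
tcp_rot: [0.753, 0.657, -0.0, -0.0]
contact_force: [-0.3, 1.7, -1.1]
opening: 0.143
finger_force: 80.2
```

>>> drive_tool(
  moves=[
    [[0,0,0],[0,0,0.0005],0.0],
    [[0,0,0],[0,0,0.0005],0.0],
    [[0,0,0],[0,0,0.0005],0.0],
    [[0,0,0],[0,0,0.0005],0.0],
    [[0,0,0],[0,0,0.0005],0.0],
  ],
)

```text
time: 13.52
eef_pos: [0.545, 0.1729, 0.0869]
tcp_rot: [0.754, 0.657, 0.0, 0.0]
contact_force: [0.8, 1.3, -0.4]
opening: 0.147
finger_force: 80.2
```

>>> drive_tool(
  moves=[
    [[0,0,0],[0,0,0.0005],0.0],
    [[0,0,0],[0,0,0.0005],0.0],
    [[0,0,0],[0,0,0.0005],0.0],
    [[0,0,0],[0,0,0.0005],0.0],
  ],
)

```text
time: 14.02
eef_pos: [0.545, 0.1729, 0.0849]
tcp_rot: [0.753, 0.657, 0.0, 0.0]
contact_force: [-0.3, 0.7, -1.3]
opening: 0.144
finger_force: 80.1
```

>>> drive_tool(
  moves=[
    [[0,0,0],[0,0,0.0005],0.0],
    [[0,0,0],[0,0,0.0005],0.0],
    [[0,0,0],[0,0,0.0005],0.0],
    [[0,0,0],[0,0,0.0005],0.0],
  ],
)

```text
time: 14.52
eef_pos: [0.5447, 0.1729, 0.0826]
tcp_rot: [0.754, 0.657, -0.0, -0.0]
contact_force: [0.3, 0.3, -3.4]
opening: 0.143
finger_force: 79.8
```

>>> drive_tool(
  moves=[
    [[0,0,0],[0,0,0.0005],0.0],
    [[0,0,0],[0,0,0.0005],0.0],
    [[0,0,0],[0,0,0.0005],0.0],
  ],
)

```text
time: 14.9
eef_pos: [0.5449, 0.173, 0.0822]
tcp_rot: [0.753, 0.658, -0.0, -0.0]
contact_force: [-4.2, -0.7, 5.0]
opening: 0.144
finger_force: 81.0
```

Run:
```python
from h import *
p=[]
for i in range(3):
    c=cam('wrist'); s=ctrl.get_state(); p.append(np.r_[s['eef_pos'],s['contact_force'],s['wrist_torque']])
print(np.round(p,4));print(Ro.from_quat(s['tcp_rot']).as_matrix()[:,2].round(4))
s=cam('scene')
save({'image':np.vstack([cv2.resize(c['image'][60:300,100:400],(640,300*240//300+0+60),interpolation=2),cv2.resize(s['image'][190:245,165:260],(640,300),interpolation=2)])},'w5.png')
```

```text
[[ 5.4500e-01  1.7300e-01  8.2300e-02 -3.4666e+00 -7.0020e-01  3.7506e+00
  -1.2270e-01  6.1420e-01  2.4000e-03]
 [ 5.4500e-01  1.7300e-01  8.2300e-02 -4.1014e+00 -3.0200e-01  5.5993e+00
  -1.5390e-01  6.4210e-01 -7.1000e-03]
 [ 5.4500e-01  1.7300e-01  8.2300e-02 -4.3421e+00 -5.0950e-01  5.3729e+00
  -1.6500e-01  7.0370e-01 -3.8400e-02]]
[-1.e-04 -1.e-04 -1.e+00]
```

View pics/w5.png

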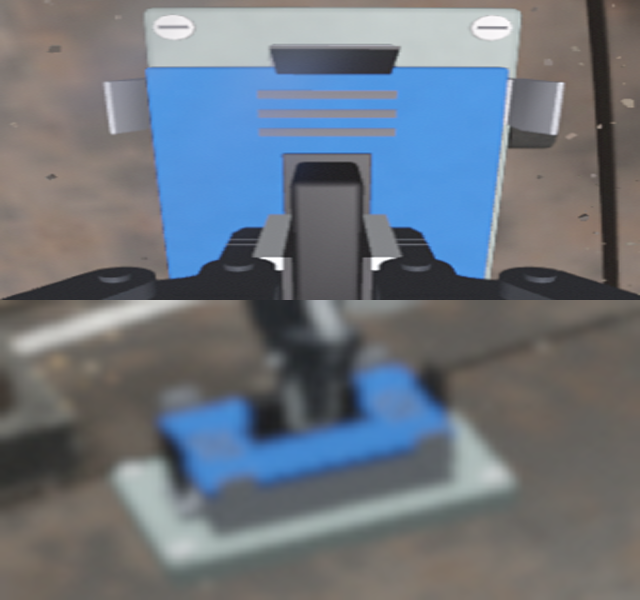

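The catch edge now overlaps the cover's far edge at (335,70), and the scene view shows it down between the guides. I'll confirm it has bottomed with one small nudge.

>>> drive_tool(
  moves=[
    [[0,0,0],[0,-0.0003,0.0002],0.0],
    [[0,0,0],[0,0,0.0002],0.0],
    [[0,0,0],[0,0,0],0.0],
  ],
)

```text
time: 15.48
eef_pos: [0.545, 0.173, 0.0823]
tcp_rot: [0.753, 0.658, 0.0, 0.0]
contact_force: [-4.6, -1.2, 6.7]
opening: 0.144
finger_force: 81.3
```

Run:
```python
from h import *
p=[]
for i in range(3):
    c=cam('wrist'); s=ctrl.get_state(); p.append(np.r_[s['eef_pos'],s['contact_force'],s['wrist_torque']])
print(np.round(p,4))
```

```text
[[ 5.4500e-01  1.7300e-01  8.2200e-02 -6.1531e+00 -1.7760e+00  6.5543e+00
  -1.9540e-01  7.5860e-01 -6.4000e-03]
 [ 5.4500e-01  1.7300e-01  8.2300e-02 -4.3529e+00 -2.4800e-02  6.5698e+00
  -1.9450e-01  7.4750e-01 -8.1000e-03]
 [ 5.4500e-01  1.7300e-01  8.2300e-02 -4.3001e+00 -1.0153e+00  6.4162e+00
  -2.4310e-01  7.6600e-01 -2.9800e-02]]
```

Pressing further doesn't lower it. The click at about 0.0835 and the stop at 0.0823 fit a rim at about 50.7 mm. I'll unload, release and lift away.

>>> drive_tool(
  moves=[
    [[0,0,0],[0,0,-0.0005],0.0],
    [[0,0,0],[0,0,-0.0005],0.0],
    [[0,0,0],[0,0,0],0.03],
    [[0,0,0],[0,0,0],0.03],
    [[0,0,0],[0,0,0],0.03],
  ],
)

```text
time: 16.25
eef_pos: [0.5448, 0.173, 0.0818]
tcp_rot: [0.754, 0.657, 0.0, 0.0]
contact_force: [0.6, -0.0, 0.3]
opening: 0.354
finger_force: 0.0
```

>>> drive_tool(
  moves=[
    [[0,0,0],[0,0,0],0.03],
    [[0,0,0],[0,0,-0.005],0.03],
    [[0,0,0],[0,0,-0.02],0.03],
    [[0,0,0],[0,0,-0.04],0.03],
    [[0,0,0],[0,0,-0.05],0.03],
  ],
)

```text
time: 16.88
eef_pos: [0.5442, 0.1729, 0.1987]
tcp_rot: [0.754, 0.657, -0.0, -0.0]
contact_force: [-0.4, -0.5, 0.2]
opening: 0.349
finger_force: 0.0
```

>>> drive_tool(
  moves=[
    [[0,0,0],[0,0.04,-0.03],0.03],
    [[0,0,0],[0,0.04,0],0.03],
    [[0,0,0],[0,0.04,0],0.03],
    [[0,0,0],[0,0.03,0],0.03],
    [[0,0,0],[0,0,0],0.03],
  ],
)

```text
time: 17.5
eef_pos: [0.6947, 0.152, 0.2282]
tcp_rot: [0.754, 0.657, 0.001, 0.001]
contact_force: [-0.6, 0.6, -0.2]
opening: 0.351
finger_force: 0.0
```

Run:
```python
from h import *
c=cam('wrist'); s=cam('scene')
np.savez('pics/w6',**c)
save({'image':np.vstack([cv2.resize(c['image'][60:280,20:220],(400,440),interpolation=2),cv2.resize(s['image'][195:240,175:250],(400,160),interpolation=2)])},'w6.png')
hsv=cv2.cvtColor(c['image'],cv2.COLOR_RGB2HSV);m=cv2.inRange(hsv,(100,140,60),(125,255,255))
q=max(cv2.findContours(m,0,2)[0],key=cv2.contourArea)
for z in(.0587,.0607,.068):
    P=ray(c,q[:,0],z);print(z,cv2.minAreaRect((P[:,:2]*1000).astype(np.float32)))
```

```text
0.0587 ((546.1759643554688, 173.28497314453125), (125.77482604980469, 78.67530822753906), 82.35883331298828)
0.0607 ((547.24169921875, 173.58807373046875), (124.92434692382812, 78.1433334350586), 82.35883331298828)
0.068 ((551.1317749023438, 174.6943359375), (121.82009887695312, 76.20152282714844), 82.35882568359375)
```

View pics/w6.png

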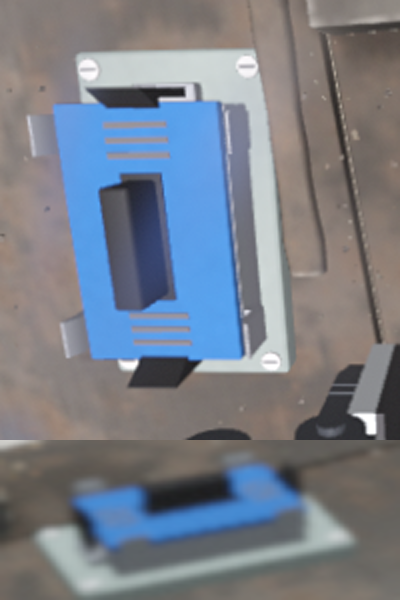

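The cover seems to hide the right-hand guides, so its seating needs checking. I'll work out the guide-top height from the guides' known |x| = 46 mm outer face.

Run:
```python
from h import *
B=Ro.from_euler('z',-7.8,degrees=True);o=np.array([.5455,.173,0])
w6=dict(np.load('pics/w6.npz'));w3=dict(np.load('pics/w3.npz'))
a=np.array([(28,115),(33,157),(60,322),(66,357)])/2+[20,60]
b=np.array([(80,180),(84,207),(102,320),(107,347)])*.64
for n,c,p in(('w6',w6,a),('w3',w3,b)):
    for z in(.05,.056,.062,.068,.074): print(n,z,(B.inv().apply(ray(c,p,z)-o)*1000)[:,:2].round(1).tolist())
print('cover edges w6 L/R at .0587',(B.inv().apply(ray(w6,np.array([(55,102),(92,357),(220,102),(243,357)])/2+[20,60],.0587)-o)*1000).round(1).tolist())
for f,n in((w6,'w6'),(w3,'w3')):
    save({'image':cv2.resize(f['image'][80:240,25:175],(600,560) if 0 else (562,600),interpolation=2)},n+'z.png')
```

```text
w6 0.05 [[-57.3, 58.6], [-58.0, 38.7], [-58.2, -45.8], [-58.4, -65.3]]
w6 0.056 [[-53.2, 58.8], [-53.9, 39.2], [-54.1, -43.6], [-54.2, -62.7]]
w6 0.062 [[-49.1, 58.9], [-49.7, 39.8], [-49.9, -41.4], [-50.1, -60.1]]
w6 0.068 [[-45.0, 59.1], [-45.6, 40.3], [-45.8, -39.2], [-46.0, -57.5]]
w6 0.074 [[-40.9, 59.2], [-41.5, 40.8], [-41.7, -37.0], [-41.9, -54.9]]
w3 0.05 [[-56.6, 58.0], [-56.5, 39.5], [-56.1, -43.1], [-55.7, -64.3]]
w3 0.056 [[-52.8, 58.1], [-52.7, 39.9], [-52.4, -41.3], [-52.0, -62.1]]
w3 0.062 [[-49.0, 58.2], [-48.9, 40.3], [-48.6, -39.4], [-48.2, -59.9]]
w3 0.068 [[-45.3, 58.3], [-45.2, 40.7], [-44.8, -37.6], [-44.5, -57.6]]
w3 0.074 [[-41.5, 58.4], [-41.4, 41.1], [-41.1, -35.7], [-40.7, -55.4]]
cover edges w6 L/R at .0587 [[-37.2, 64.4, 58.7], [-38.4, -61.4, 58.7], [40.5, 62.8, 58.7], [40.0, -60.7, 58.7]]
```

View pics/w6z.png

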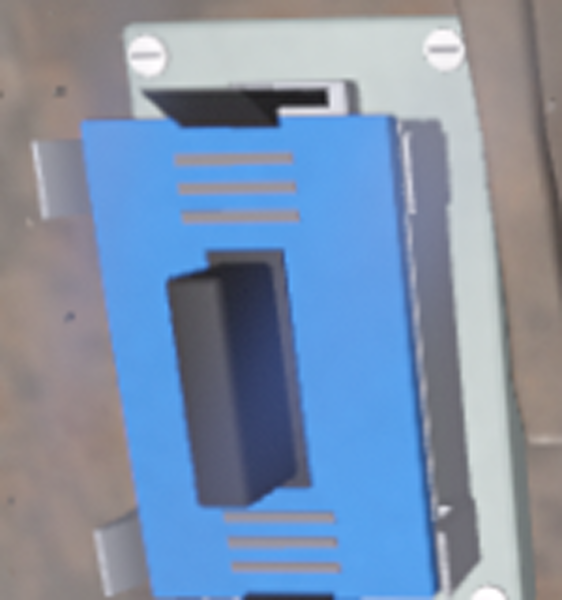

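Guide tops come out at about 67–68.5 mm, which puts the rim at about 49–50.5 mm. The grasp height put the cover's underside at 50.7 mm, so they agree within calibration. Both catches overlap the top of the plate, and its apparent size (125.8 x 78.7 mm) fits a level, seated cover. The gripper is clear, so I'm handing in.

```bash
python3 -c "
from plant import ctrl
print(ctrl.sign_off())"
```

```text
the job is handed in; nothing more can be done
None
```

The cover is on the box, both hooks look clicked over it, and it was pressed down to a firm stop with about 10 N at most in the readings; the gripper is clear and the job was handed in at about 17.6 s.

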